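# Press a label holder home behind the lip of a parts rack

### The arm

A 7-joint arm with a two-finger parallel gripper is mounted at the origin on the work surface. World frame = base frame: x ahead of the robot, y to its left, z up, the work surface at z = 0. Lengths are in m, angles in rad, forces in N, time in s.
With the tool pointing down it reaches from about 0.425 to 0.95 m from the base axis. Payload 4.7 kg.
Tool frame: the origin (TCP) lies midway between the tips of the shut fingers; the grasp point (between the pads) lies 19 mm behind it; z points along the fingers, y is the line along which they close (so a half turn about z gives the same grasp; the last joint's range is limited). The gripper opens to 87 mm and grips with 3 to 60 N. Pads are 19 mm wide; open, the fingers measure 117 mm over their backs; the gripper's body (75 mm by 190 mm) begins 51 mm behind the grasp point.
Start: joints at [-1.133, 0.469, -0.049, 1.532, 0.024, 1.141, -0.082], TCP at [0.304, 0.603, 0.223] pointing down, gripper open.
Joint ranges: [-2.59, 2.59], [-0.33, 1.99], [-1.39, 1.29], [0.1, 2.45], [-1.04, 4.18], [0.21, 1.99], [-2.66, 2.66]. Speed limits (rad/s): [2.57, 2.57, 3.14, 3.14, 3.14, 3.14, 3.14].

### API

Orientations are given as a unit quaternion [w, x, y, z].
In Python, from bench import ctrl gives the robot as it stands.
- The arm moves only by the shell command python3 steer.py 'ROWS' [FORCE]. ROWS is rows parted by semicolons, their numbers by spaces, 1 to 8 of them, each of 5 numbers: the finger opening in m, then dx, dy, dz in m, then a turn about the tool's z in rad; each row shifts and turns the commanded pose from where the row before left it, along the tool's axes as they then stand; what a row does not reach is not made up. A row lasts 1/10 s, in which the tool goes at most 0.05 m and 0.15 rad, less where a joint would pass 70% of its speed; a pose out of reach is approached as far as the arm can. The fingers move at their own pace and stop on an object; FORCE is the grip in N (left out, the last holds). Time passes only in rows, so rows that do not move let the fingers close. It prints the time, the measured TCP pose, the force, the opening and the grip force at its end.
- ctrl.read_state(): the state, without advancing time (a new reading comes with each control period).
- ctrl.capture(name): name is "side" or "top" or "wrist"; returns (picture, depth): 420x560x3 uint8, blue, green, red; 420x560 float32, m along the optical axis (not along the pixel's ray), 0 where there is no reading.
- ctrl.camera_params(name): a dict with "intrinsics" (3x3 intrinsics, pixels), "extrinsics" (4x4, takes a point from world to camera coordinates); the wrist camera has in their place "T_tool_cam" (4x4, takes a point from camera to tool coordinates, whose origin is the TCP and whose axes are the flange's). Camera axes: x right, y down, z forward; pixel columns grow to the right and rows downward; lengths in m; the calibration is good to about 2 mm. The wrist camera is an equidistant fisheye: a pixel r from the principal point sees the ray r / f radians off the axis. A picture is of the moment at which its call begins: read the wrist's pose just before it. camera_params takes no time and is no camera call.
- ctrl.close_job(): hands the job in; it is judged then, once.
The state is a dict: "clock": time; "joints": joint angles; "dq": joint speeds; "joint_torque": joint torques, N m; "eef_pos": TCP position; "orientation": TCP orientation; "wrist_force": force on the tool from outside, world axes, zero at the start; "ft_torque": the same for the moment, N m; "opening": finger opening in m; "finger_force": force on a finger pad.
Only numpy, scipy, OpenCV 4.12 (cv2) and the standard library are available. Lean on these libraries where they do the work, as an engineer would, in place of code of your own. Each camera call takes 0.05 s, during which the arm holds its last target. There are 200 camera calls.

### The job

Take the orange trim lever that lies across the label slot of the blue parts rack and lay it flat in the grey tray. Then take the black label holder from its red stand, push it down behind the metal lip at the front of the rack until it is fully home on its sprung strip, without forcing it, and finish while still holding it pressed down there - do not let go, the strip would push it up again. Leave the two bins, the can and the spray bottle where they are.

Things in the scene. Friction and masses are not known exactly. Their poses are not given: they have to be found in the camera images.
- rack: Low blue steel parts rack fixed to the bench, 380 wide (its y), 100 high; flat deck (top z=100) from its x +5 to +195. A label slot runs along its y at the front, behind an aluminium lip. Origin: on the bench straight under the middle of the slot; +x points from the lip to the deck, away from the robot, z up. Only the bins and the lever stand above z=100.
- rack_slot (a point): Slot's middle at the lip's top edge (z=85), axes as the rack's. Slot: 10 wide, from the lip (inner face x=-5, 4 thick) to the rack's front wall (x=+5, top z=100); 130 long between end cheeks (y -65 to +65), which end at z=85. Above z=85 the lip flares outward at 45 degrees to x=-14, z=92.
- strip (a joint): Orange sprung strip on the bottom of the slot, value in m: 0 = up (its top at z=50), 0.008 = fully down on its hard stop (top at z=42). It yields from about 3 N and takes about 10 N to be fully down; it springs up when let go. The holder is home when its lower edge has pushed the strip down to the stop.
- holder: Black plastic label holder, 0.05 to 0.1 kg: upright plate 6 thick (its x), 90 wide (y), 110 high, white card in both faces (either may look outward), lower edge thinned to 4. Its top is a grip bar 14 thick (x) by 60 long (y), at heights 78 to 110. Origin: middle of its lower edge. It stands upright in the stand; when home its top is 152 over the bench, 52 over the deck.
- stand: Red plastic block fixed to the bench, 60 (x) by 120 (y) by 40 high, with an upright slot along its y, 9 wide by 96 long, floor at z=8, in which the holder stands (plate along the stand's y). Origin: centre of its underside.
- lever: Orange plastic trim lever lying flat, 170 long (its x), 24 wide (y), 14 thick in the middle 110 and 9 at the ends, about 0.09 kg. Origin: centre of its underside. It starts on the rack's deck, lying across the slot with one end jutting out in front of the lip; its middle lies on the deck.
- tray: Grey open tray fixed to the bench, 140 (x) by 240 (y) by 35 high, walls and floor 5 thick. Origin: centre of its underside.
- bin_left: Blue open bin with white parts, 130 by 70 by 60 high, loose on the deck's left end (rack +y). Origin: centre of its underside. Leave alone.
- bin_right: Blue open bin with brass parts, 130 by 70 by 60 high, loose on the deck's right end (rack -y). Origin: centre of its underside. Leave alone.
- can: Can with green label, 60 across, 75 high, standing on the bench in front of the rack. Origin: centre of its underside. Leave alone.
- sprayer: Grey spray bottle with black head, 76 across, 220 high, standing on the bench to the right of the rack. Origin: centre of its underside. Leave alone.

How it is judged:
On the way, in this order (a step that is already met when the one before it is completed fails the run):
1. the trim lever lies flat in the tray, let go (x of lever in the frame of tray between -0.062 and 0.062 m and y of lever in the frame of tray between -0.11 and 0.11 m and z of lever in the frame of tray between 0 and 0.023 m and angle between lever's own x axis and vertical between 1.42 and 1.72 rad and contact force between the fingers and lever below 0.1 N and linear speed of lever below 0.03 m/s), for 0.2 s.
2. the holder's lower edge is behind the lip (x of holder in the frame of rack_slot between -0.005 and 0.005 m and y of holder in the frame of rack_slot between -0.025 and 0.025 m and z of holder in the frame of rack_slot below -0.012 m), for 0.1 s.
At the end, for the whole second after the job is handed in: The robot's fingers hold the holder (over 2 N) in the slot, upright within 0.15 rad, at rest, its lower edge between lip and front wall and at least 39 mm below the lip's top edge, the sprung strip pressed down at least 5.5 of its 8 mm; the lever lies flat in the tray, let go (all of step 1 and value of joint strip above 0.0055 m and z of holder in the frame of rack_slot below -0.039 m and x of holder in the frame of rack_slot between -0.005 and 0.005 m and y of holder in the frame of rack_slot between -0.025 and 0.025 m and angle between holder's own z axis and vertical below 0.15 rad and contact force between the fingers and holder above 2 N and linear speed of holder below 0.02 m/s); the arm keeps its last pose, push and grip.
It fails at once if the left bin is pushed more than 30 mm away or tipped over (distance of bin_left from where it was at the start of the episode above 0.03 m or angle between bin_left's own z axis and vertical above 0.4 rad).
It fails at once if the right bin is pushed more than 30 mm away or tipped over (distance of bin_right from where it was at the start of the episode above 0.03 m or angle between bin_right's own z axis and vertical above 0.4 rad).
It fails at once if the can is pushed more than 30 mm away or tipped over (distance of can from where it was at the start of the episode above 0.03 m or angle between can's own z axis and vertical above 0.4 rad).
It fails at once if the spray bottle is pushed more than 30 mm away or tipped over (distance of sprayer from where it was at the start of the episode above 0.03 m or angle between sprayer's own z axis and vertical above 0.4 rad).
It fails at once if the holder is forced: pressed on the rack with more than 60 N (contact force between holder and rack above 60 N).
It also fails if it takes over 51 s, if anything falls off the work surface, if the arm or the gripper's body presses on something with over 40 N, if the wrist force passes 120 N, or if a joint passes its speed limit or range.

## Working session

There is one attempt and no reset: what is moved stays moved. The work goes in short steps, Python scripts to look and compute and a shell command to move; the robot and the scene stay as the last step left them, time stands still between calls to the robot, and variables do not carry over. Pictures are saved under pics/ and viewed, at most 10 in all, crops included, and the job is handed in when it is done.

```bash
ls; mkdir -p pics; python3 - <<'E'
from bench import ctrl
import cv2,numpy as np
for n in ("top","side"):
    p,d=ctrl.capture(n); cv2.imwrite(f"pics/{n}0.png",p); np.save(f"{n}0.npy",d)
    c=ctrl.camera_params(n); print(n,np.round(c["intrinsics"],1).tolist(),np.round(c["extrinsics"],3).tolist())
s=ctrl.read_state(); print(s)
print(ctrl.camera_params("wrist"))
E
```

```text
bench.py
pics
steer.py
top [[413.9, 0.0, 280.8], [0.0, 413.9, 210.9], [0.0, 0.0, 1.0]] [[-0.003, -1.0, -0.003, -0.062], [-0.991, 0.004, -0.135, 0.574], [0.135, 0.002, -0.991, 0.971], [0.0, 0.0, 0.0, 1.0]]
side [[404.7, 0.0, 283.3], [0.0, 404.7, 209.7], [0.0, 0.0, 1.0]] [[0.685, -0.729, -0.001, -0.444], [-0.359, -0.337, -0.871, 0.264], [0.634, 0.596, -0.492, 0.756], [0.0, 0.0, 0.0, 1.0]]
{'clock': 0.1, 'joints': array([-1.13287824,  0.46938591, -0.04861276,  1.53355219,  0.02408834,
        1.1410263 , -0.08228317]), 'dq': array([ 2.02555352e-03, -1.94781225e-03, -8.07759081e-05, -1.65199342e-03,
        1.14816077e-03,  7.45926901e-04, -7.51092805e-05]), 'joint_torque': array([ 1.14996503e-03, -5.09169745e+01, -8.11036443e-02, -2.36828756e+01,
       -6.14963192e-02,  3.44881823e-02,  6.47190836e-05]), 'eef_pos': array([0.30351499, 0.60230959, 0.22159693]), 'orientation': array([-1.85197640e-04,  2.31267946e-01,  9.72889685e-01, -8.73961009e-04]), 'wrist_force': array([ 0.01251092, -0.18269697, -0.09952175]), 'ft_torque': array([ 0.00884306,  0.02945249, -0.02618482]), 'finger_force': 0.0, 'opening': 0.08696994286006599}
{'intrinsics': array([[325.1922621 ,   0.        , 280.65469517],
       [  0.        , 325.1922621 , 207.22420864],
       [  0.        ,   0.        ,   1.        ]]), 'T_tool_cam': array([[-6.21864656e-04, -9.70123883e-01, -2.42609284e-01,
         6.50836174e-02],
       [ 9.99999804e-01, -6.19529361e-04, -8.59171768e-05,
        -1.07316435e-04],
       [-6.69532697e-05, -2.42609290e-01,  9.70124079e-01,
        -1.62694725e-01],
       [ 0.00000000e+00,  0.00000000e+00,  0.00000000e+00,
         1.00000000e+00]])}
```

View pics/top0.png

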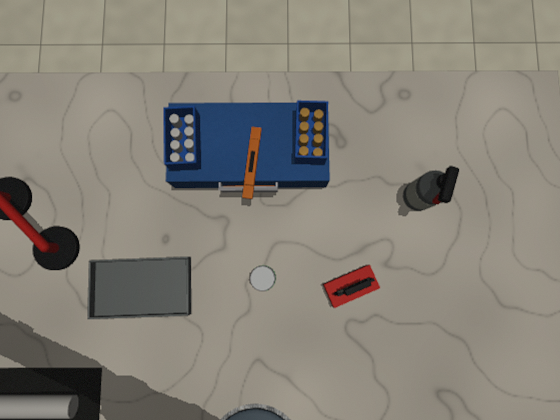

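View pics/side0.png

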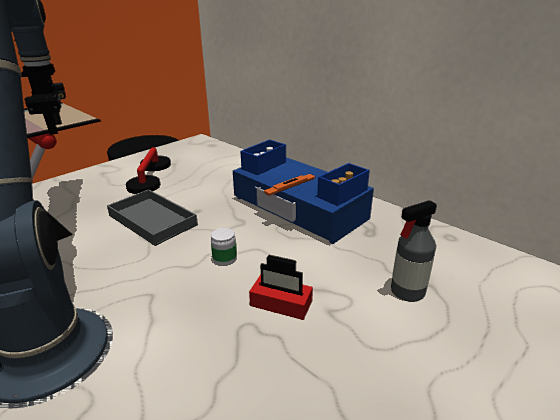

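The top view shows the lever from about (257,128) to (248,203), the tray at (140,288), the can at (262,278), the stand with holder at (351,286), and the rack spanning columns 165-329 and rows 103-187. The side view agrees with this layout. Next I segment and back-project.

```bash
cat > h.py <<'E'
import cv2,numpy as np
from bench import ctrl
from scipy.spatial.transform import Rotation as R
def cloud(n,d):
    c=ctrl.camera_params(n);K=c["intrinsics"];T=np.linalg.inv(c["extrinsics"])
    v,u=np.indices(d.shape);P=np.stack([(u-K[0,2])/K[0,0]*d,(v-K[1,2])/K[1,1]*d,d],-1)
    return P@T[:3,:3].T+T[:3,3]
def rect(P):
    (c,s,a)=cv2.minAreaRect((P[:,:2]*1000).astype(np.float32)); 
    return np.round(c,1),np.round(s,1),round(a,1)
def pose():
    s=ctrl.read_state();q=s["orientation"]
    return s["eef_pos"],R.from_quat([q[1],q[2],q[3],q[0]]).as_matrix()
def todo(target,yaw):  # yaw: direction of tool y in world (mod pi)
    p,M=pose();d=M.T@(np.array(target)-p);y=M[:,1];a=np.arctan2(y[1],y[0])
    t=(yaw-a+np.pi/2)%np.pi-np.pi/2
    print("tool delta",np.round(d,4),"turn",round(-t,3),"tool z",np.round(M[:,2],3),"yaw",round(a,3))
E
python3 - <<'E'
from h import *
for n in("top","side"):
    p=cv2.imread(f"pics/{n}0.png");d=np.load(f"{n}0.npy");P=cloud(n,d);H=cv2.cvtColor(p,cv2.COLOR_BGR2HSV)
    h,s,v=[H[...,i].astype(int) for i in range(3)];z=P[...,2];x=P[...,0];y=P[...,1];ok=(d>0)
    print(n)
    def rep(name,m):
        m=m&ok
        if m.sum()>10: q=P[m];print(name,m.sum(),*rect(q),"z",np.round(np.percentile(q[:,2],[5,50,95])*1000,1))
    rep("lever",(h>5)&(h<17)&(s>150)&(v>120)&(z>.09)&(z<.14)&(x<1))
    rep("stand",(h<5)&(s>150)&(z>.03)&(z<.05)&(y<0))
    rep("holdertop",(v<70)&(z>.09)&(z<.16)&(x<.62)&(x>.3)&(y<0)&(y>-.35))
    rep("deck",(h>100)&(h<125)&(s>120)&(z>.09)&(z<.11)&(x>.6))
    rep("bins",(h>100)&(h<125)&(s>120)&(z>.15)&(z<.17)&(y>.06))
    rep("binsR",(h>100)&(h<125)&(s>120)&(z>.15)&(z<.17)&(y<.06))
    rep("traytop",(s<60)&(z>.028)&(z<.045)&(x>.3)&(x<.65)&(y>.1)&(y<.5))
    rep("tray",(s<60)&(z>.002)&(z<.045)&(x>.35)&(x<.62)&(y>.12)&(y<.45)&(v<110))
    rep("can",(z>.065)&(z<.085)&(x>.4)&(x<.62)&(y>-.1)&(y<.1))
    rep("lip",(s<70)&(z>.07)&(z<.1)&(x>.6)&(x<.85)&(y>-.2)&(y<.2))
    print("rack front-lip rows",[ (u,[np.round(P[r,u]*1000).astype(int).tolist() for r in (182,186,190,193)]) for u in(225,270)] if n=="top" else "")
E
```

```text
top
lever 565 [679.    3.4] [ 22.7 167. ] 82.8 z [107.4 113.  116.8]
stand 983 [ 394.3 -230.8] [ 60.3 119.6] 22.8 z [37.6 40.6 43.5]
holdertop 246 [ 394.5 -230.3] [14.2 88.1] 22.4 z [ 93.1 117.9 120.7]
deck 8588 [731.8  13.1] [189.7 377. ] 0.0 z [ 97.7 100.8 104.5]
bins 434 [729.4 158.9] [131.   69.1] 2.2 z [151.3 158.9 162.6]
binsR 389 [ 740.7 -131.5] [ 70.  130.5] 88.3 z [151.3 159.8 162.9]
traytop 791 [392.3 279.8] [140.3 241.1] 1.9 z [29.5 35.  38.4]
tray 4701 [433.2 303.8] [292.5 166.5] 90.0 z [ 3.1  6.2 34.2]
can 380 [422.6 -19.7] [55.8 41.1] 89.8 z [69.9 75.5 78.5]
lip 230 [723.3  40.2] [276.3 211. ] 89.7 z [84.  91.5 99.4]
rack front-lip rows [(225, [[638, 68, 81], [627, 67, 85], [624, 72, 51], [626, 79, 0]]), (270, [[638, -38, 76], [626, -39, 88], [624, -38, 48], [625, -36, 1]])]
side
lever 417 [ 709.7 1089.8] [2192.8  346.6] 83.7 z [ 93.1 112.7 133.1]
stand 872 [ 392.  -233.3] [ 59.5 121.6] 24.1 z [31.8 40.6 42.6]
holdertop 473 [ 393.  -233.8] [15.8 87.1] 23.9 z [ 91.4 106.9 119.6]
deck 2518 [731.4  10.2] [194.5 378.8] 0.1 z [ 93.  101.2 105.7]
bins 333 [727.3 158.8] [134.5  75.1] 2.4 z [150.7 156.4 161.5]
binsR 447 [437.  -88.9] [ 84.1 753.4] 81.6 z [150.7 157.1 161.8]
traytop 580 [392.1 277.8] [143.8 245.2] 2.4 z [28.7 33.7 37.1]
tray 2274 [413.6 306.1] [321.9 157.7] 79.1 z [ 4.4  7.4 33.7]
can 226 [510.6  -3. ] [232.4  56.4] 10.9 z [66.5 75.6 77.3]
lip 244 [689.4 -66.7] [105.5 337.7] 34.5 z [71.2 79.9 93.9]
rack front-lip rows
```

```bash
python3 - <<'E'
from h import *
todo([.675,.004,.22],np.radians(82.8))
p,M=pose();print(M.round(3))
P=cloud("top",np.load("top0.npy"));z=P[...,2]
b=cv2.imread("pics/top0.png");H=cv2.cvtColor(b,cv2.COLOR_BGR2HSV)
m=(H[...,0]>100)&(H[...,0]<125)&(H[...,1]>120)&(abs(z-.1)<.008)
ys=[];xs=[]
for u in range(170,325):
    if 218<u<280: continue
    r=np.where(m[:,u])[0]
    if len(r): q=P[r.max(),u];xs.append(q[0]);ys.append(q[1])
k=np.polyfit(ys,xs,1);print("front edge slope deg",np.degrees(np.arctan(k[0])),"x at y=.013",np.polyval(k,.013),"n",len(xs),np.std(np.array(xs)-np.polyval(k,ys)))
E
```

```text
tool delta [-0.601  -0.3671  0.0023] turn -0.341 tool z [-0.001 -0.002 -1.   ] yaw 1.104
[[-0.893  0.45  -0.001]
 [ 0.45   0.893 -0.002]
 [-0.    -0.002 -1.   ]]
front edge slope deg -0.07621542567138695 x at y=.013 0.6378482052148406 n 94 0.00044924286391384
```

```bash
python3 steer.py '0.087 -.04 -.024 0 0;0.087 -.04 -.024 0 0;0.087 -.04 -.024 0 0;0.087 -.04 -.024 0 0;0.087 -.04 -.024 0 0;0.087 -.04 -.024 0 0;0.087 -.04 -.024 0 0;0.087 -.04 -.024 0 0'; python3 steer.py '0.07 -.04 -.024 0 0;0.07 -.04 -.024 0 0;0.07 -.04 -.024 0 0;0.07 -.04 -.024 0 0;.07 0 0 0 -.15;.07 0 0 0 -.15;.07 0 0 0 0'; python3 - <<'E'
from h import *
todo([.675,.004,.22],np.radians(82.8))
E
```

```text
clock: 0.9
eef_pos: [0.5036, 0.2855, 0.2223]
orientation: [-0.0, 0.231, 0.973, -0.0]
wrist_force: [1.3, 0.3, -0.9]
opening: 0.0872
finger_force: 0.0
clock: 1.6
eef_pos: [0.6026, 0.1291, 0.222]
orientation: [-0.001, 0.084, 0.996, 0.0]
wrist_force: [-0.3, 0.1, 0.1]
opening: 0.0698
finger_force: 0.0
tool delta [-0.0923 -0.1113  0.0019] turn -0.042 tool z [-0.001  0.    -1.   ] yaw 1.403
```

```bash
python3 steer.py '0.07 -.031 -.037 0 0;0.07 -.031 -.037 0 0;0.07 -.03 -.037 0 0;.07 0 0 0 -.042;.07 0 0 0 0'; cat >> h.py <<'E'
def wcloud(name):
    """wrist picture -> image, world cloud (fisheye; depth along optical axis)"""
    p0,M=pose();im,d=ctrl.capture("wrist");cv2.imwrite(f"pics/{name}.png",im);c=ctrl.camera_params("wrist")
    K=c["intrinsics"];T=c["T_tool_cam"];v,u=np.indices(d.shape)
    a=(u-K[0,2])/K[0,0];b=(v-K[1,2])/K[1,1];r=np.hypot(a,b)+1e-9
    k=np.tan(np.minimum(r,1.5))/r;Q=np.stack([a*k*d,b*k*d,d],-1)
    W=(Q@T[:3,:3].T+T[:3,3])@M.T+p0
    W[d<=0]=np.nan
    return im,W
E
python3 - <<'E'
from h import *
todo([.675,.004,.22],np.radians(82.8))
im,W=wcloud("w1");H=cv2.cvtColor(im,cv2.COLOR_BGR2HSV).astype(int);np.save("w1.npy",W)
h,s,v=H[...,0],H[...,1],H[...,2]
m=(h>5)&(h<17)&(s>150)&(abs(W[...,2]-.111)<.015)&(W[...,0]<.85)
print("lever",*rect(W[m]),np.nanpercentile(W[m][:,2],[5,50,95]))
E
```

```text
clock: 2.1
eef_pos: [0.6751, 0.0035, 0.2218]
orientation: [-0.001, 0.065, 0.998, -0.0]
wrist_force: [-0.1, 0.1, -0.4]
opening: 0.0703
finger_force: 0.0
tool delta [0.0002 0.0005 0.0018] turn -0.004 tool z [-0.001 -0.    -1.   ] yaw 1.441
lever [678.8   3.5] [ 23.8 168.2] 83.1 [0.10869688 0.11390496 0.11549634]
```

View pics/w1.png

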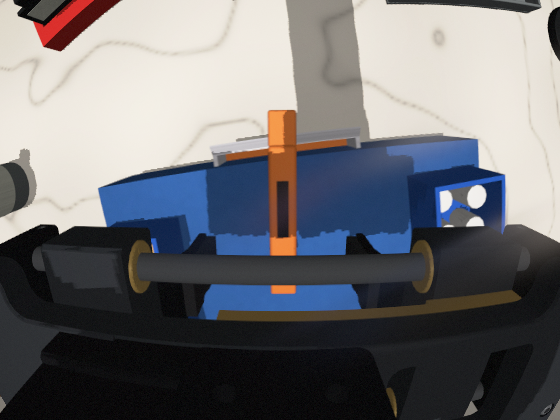

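The wrist view confirms the lever (column 283, rows 110-293) is centred between the fingers, and its position matches the top view. I descend and grip.

```bash
python3 steer.py '0.07 0 0 .04 0;0.07 0 0 .04 0;0.07 0 0 .025 0;.07 0 0 .014 0;.07 0 0 0 0;.01 0 0 0 0;.01 0 0 0 0;.01 0 0 0 0' 25;python3 steer.py '0.01 0 0 0 0;0.01 0 0 0 0;0.01 0 0 -.02 0;.01 0 0 -.03 0;.01 0 0 -.04 0;.01 0 0 -.03 0'; python3 - <<'E'
from h import *
todo([.395,.279,.20],np.radians(2.1))
E
```

```text
clock: 2.95
eef_pos: [0.6755, 0.0052, 0.1045]
orientation: [0.001, 0.062, 0.998, 0.0]
wrist_force: [1.3, -0.3, -0.3]
opening: 0.0536
finger_force: 0.0
clock: 3.55
eef_pos: [0.6756, 0.0048, 0.226]
orientation: [0.001, 0.062, 0.998, 0.0]
wrist_force: [-0.2, 0.5, -0.0]
opening: 0.0115
finger_force: 0.0
tool delta [0.3126 0.2371 0.0255] turn 1.409 tool z [ 0.002  0.    -1.   ] yaw 1.446
```

The fingers were still closing when I lifted. I reopen, check that the lever has not moved, and wait longer this time.

```bash
python3 steer.py '0.06 0 0 0 0;0.06 0 0 0 0;.06 0 0 0 0;.06 0 0 0 0;.06 0 0 0 0;.06 0 0 0 0'; python3 - <<'E'
from h import *
im,W=wcloud("w2");H=cv2.cvtColor(im,cv2.COLOR_BGR2HSV).astype(int)
h,s,v=H[...,0],H[...,1],H[...,2]
m=(h>5)&(h<17)&(s>150)&(abs(W[...,2]-.111)<.015)&(W[...,0]<.85)
print("lever",*rect(W[m]),np.nanpercentile(W[m][:,2],[5,50,95]))
todo([.675,.004,.103],np.radians(82.9))
E
```

```text
clock: 4.15
eef_pos: [0.6748, 0.0049, 0.2227]
orientation: [-0.001, 0.062, 0.998, -0.0]
wrist_force: [0.4, -0.4, -1.4]
opening: 0.0515
finger_force: 0.0
lever [679.5   3.6] [ 23.6 168.7] 83.1 [0.10876788 0.11386264 0.11543943]
tool delta [-0.0003 -0.0009  0.1199] turn -0.001 tool z [-0.001  0.    -1.   ] yaw 1.446
```

```bash
python3 steer.py '0.055 0 -.001 .04 0;0.055 0 0 .04 0;0.055 0 0 .026 0;.055 0 0 .014 0;.055 0 0 0 0;.01 0 0 0 0;.01 0 0 0 0;.01 0 0 0 0' 25;python3 steer.py '0.01 0 0 0 0;0.01 0 0 0 0;0.01 0 0 0 0;.01 0 0 0 0;.01 0 0 0 0'
```

```text
clock: 5.0
eef_pos: [0.6755, 0.0039, 0.1044]
orientation: [0.001, 0.062, 0.998, 0.0]
wrist_force: [0.8, 0.1, 0.2]
opening: 0.0386
finger_force: 0.0
clock: 5.5
eef_pos: [0.6751, 0.0039, 0.1038]
orientation: [0.0, 0.062, 0.998, 0.0]
wrist_force: [-0.7, 0.8, 2.3]
opening: 0.0238
finger_force: 25.0
```

```bash
python3 steer.py '0.01 0 0 -.02 0;.01 0 0 -.03 0;.01 0 0 -.04 0;.01 0 0 -.01 0;.01 .03 .02 0 0;.01 .04 .03 0 0;.01 .04 .03 0 0;.01 .04 .03 0 0';python3 steer.py '0.01 .04 .03 0 0;.01 .04 .03 0 0;.01 .04 .03 0 0;.01 .04 .03 0 0;.01 0 0 0 .15;.01 0 0 0 .15;.01 0 0 0 .15;.01 0 0 0 .15';python3 steer.py '0.01 0 0 0 .15;.01 0 0 0 .15;.01 0 0 0 .15;.01 0 0 0 .15;.01 0 0 0 .15;.01 0 0 0 .06;.01 0 0 0 0'; python3 - <<'E'
from h import *
todo([.393,.279,.12],np.radians(2.1))
E
```

```text
clock: 6.3
eef_pos: [0.5377, 0.1326, 0.2024]
orientation: [-0.001, 0.063, 0.998, -0.0]
wrist_force: [0.6, 0.6, -1.2]
opening: 0.0236
finger_force: 25.0
clock: 7.1
eef_pos: [0.3953, 0.2703, 0.2026]
orientation: [-0.0, 0.357, 0.934, -0.001]
wrist_force: [0.9, 0.3, -1.1]
opening: 0.0237
finger_force: 25.0
clock: 7.8
eef_pos: [0.3955, 0.2703, 0.2027]
orientation: [-0.0, 0.694, 0.72, -0.001]
wrist_force: [0.8, 0.3, -1.3]
opening: 0.0237
finger_force: 25.0
tool delta [ 0.0089 -0.0021  0.0827] turn -0.0 tool z [-0.001 -0.001 -1.   ] yaw 0.036
```

```bash
python3 steer.py '0.01 .009 -.002 0 0;.01 0 0 .04 0;.01 0 0 .04 0;.01 0 0 .04 0;.01 0 0 .03 0;.01 0 0 .02 0;.01 0 0 .014 0;.01 0 0 .006 0';python3 steer.py '.01 0 0 0 0;.01 0 0 0 0'
```

```text
clock: 8.6
eef_pos: [0.3927, 0.2797, 0.0119]
orientation: [-0.0, 0.694, 0.72, -0.001]
wrist_force: [-0.4, -0.1, -0.9]
opening: 0.0239
finger_force: 25.0
clock: 8.8
eef_pos: [0.394, 0.2802, 0.014]
orientation: [-0.0, 0.694, 0.72, 0.001]
wrist_force: [-0.0, 0.2, -1.8]
opening: 0.0238
finger_force: 25.0
```

```bash
python3 steer.py '.01 0 0 .003 0;.01 0 0 0.001 0;.05 0 0 0 0;.05 0 0 0 0;.05 0 0 0 0;.05 0 0 0 0;.05 0 0 0 0';python3 steer.py '.05 0 0 -.02 0;.05 0 0 -.04 0;.05 0 0 -.04 0;.05 0 0 -.04 0;.05 0 0 -.04 0;.05 0 0 0 0'
python3 - <<'E'
from h import *
im,W=wcloud("w3");H=cv2.cvtColor(im,cv2.COLOR_BGR2HSV).astype(int)
h,s,v=H[...,0],H[...,1],H[...,2]
m=(h>5)&(h<17)&(s>150)&(W[...,2]<.1)&(abs(W[...,1]-.28)<.13)&(abs(W[...,0]-.39)<.08)
print("lever",*rect(W[m]),np.nanpercentile(W[m][:,2],[5,50,95]))
todo([.3935,-.232,.185],np.radians(23.2))
E
```

```text
clock: 9.5
eef_pos: [0.3937, 0.2797, 0.0096]
orientation: [-0.0, 0.694, 0.72, 0.0]
wrist_force: [0.1, -0.6, -0.1]
opening: 0.0487
finger_force: 0.0
clock: 10.1
eef_pos: [0.3966, 0.2819, 0.195]
orientation: [0.0, 0.694, 0.72, 0.006]
wrist_force: [0.7, 0.4, 0.1]
opening: 0.0499
finger_force: 0.0
lever [393.8 283.7] [ 22.8 152.6] 2.6 [0.01363431 0.01892109 0.02061077]
tool delta [-0.5124 -0.02    0.0049] turn -0.369 tool z [ 0.005  0.004 -1.   ] yaw 0.036
```

```bash
python3 steer.py '.06 -.035 .025 0 0;.06 -.04 .025 0 0;.06 -.045 .02 0 0;.06 -.045 .01 0 0;.06 -.045 0 0 0;.06 -.045 0 0 0;.06 -.045 0 0 0;.06 -.045 -.01 0 0';python3 steer.py '.06 -.045 -.02 0 -0;.06 -.045 -.02 0 0;.06 -.045 -.025 0 0;.06 -.03 -.025 0 0;.06 0 0 0 -.15;.06 0 0 0 -.15;.06 0 0 0 -.069;.06 0 0 0 0'
python3 - <<'E'
from h import *
im,W=wcloud("w4");H=cv2.cvtColor(im,cv2.COLOR_BGR2HSV).astype(int)
h,s,v=H[...,0],H[...,1],H[...,2]
near=np.hypot(W[...,0]-.3935,W[...,1]+.232)<.075
m=near&(v<75)&(W[...,2]>.105)&(W[...,2]<.13)
print("bar",m.sum(),*rect(W[m]),np.nanpercentile(W[m][:,2],[5,50,95]))
m=near&(h<6)&(s>150)&(abs(W[...,2]-.04)<.01);print("stand",*rect(W[m]))
todo([.3935,-.232,.185],np.radians(23.2))
E
```

```text
clock: 10.95
eef_pos: [0.4756, -0.0644, 0.1881]
orientation: [-0.0, 0.694, 0.72, -0.001]
wrist_force: [1.3, -0.4, 0.1]
opening: 0.0601
finger_force: 0.0
clock: 11.75
eef_pos: [0.3916, -0.2291, 0.1881]
orientation: [-0.001, 0.551, 0.835, -0.0]
wrist_force: [0.3, 0.2, 0.3]
opening: 0.06
finger_force: 0.0
bar 873 [ 393.3 -230.7] [13.1 56.5] 23.0 [0.11659518 0.1184121  0.11955652]
stand [ 393.5 -231.5] [ 59. 119.] 22.9
tool delta [-0.0033  0.0004  0.0033] turn -0.002 tool z [-0.002  0.001 -1.   ] yaw 0.403
```

View pics/w4.png

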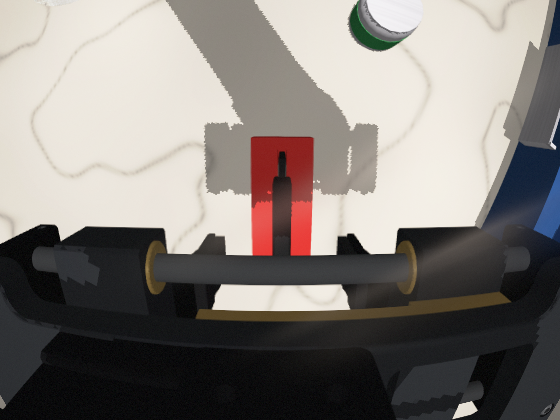

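The bar at column 282, rows 150-255 sits centred between the fingers and parallel to them. I descend and grip.

```bash
python3 steer.py '.06 -.003 0 .04 0;.06 0 0 .035 0;.06 0 0 .02 0;.06 0 0 .009 0;.06 0 0 0 0;.005 0 0 0 0;.005 0 0 0 0;.005 0 0 0 0' 40;python3 steer.py '.005 0 0 0 0;.005 0 0 0 0;.005 0 0 0 0;.005 0 0 0 0;.005 0 0 0 0;.005 0 0 0 0;.005 0 0 0 0'
```

```text
clock: 12.6
eef_pos: [0.3946, -0.2325, 0.0865]
orientation: [0.001, 0.55, 0.835, 0.0]
wrist_force: [0.4, -1.2, -0.7]
opening: 0.0433
finger_force: 0.0
clock: 13.3
eef_pos: [0.394, -0.2322, 0.0856]
orientation: [0.0, 0.55, 0.835, 0.0]
wrist_force: [0.1, 1.2, 2.8]
opening: 0.0137
finger_force: 40.0
```

```bash
python3 steer.py '.005 0 0 -.02 0;.005 0 0 -.03 0;.005 0 0 -.04 0;.005 0 0 -.04 0;.005 0 0 -.02 0;.005 0 0 -.01 0;.005 0 0 0 .15;.005 0 0 0 0'
python3 - <<'E'
from h import *
todo([.632,.013,.235],0)
W=np.load("w1.npy");im=cv2.imread("pics/w1.png");H=cv2.cvtColor(im,cv2.COLOR_BGR2HSV).astype(int)
h,s,v=H[...,0],H[...,1],H[...,2];x,y,z=[W[...,i] for i in range(3)]
blue=(h>100)&(h<125)&(s>110)&(abs(z-.1)<.004)&(x<.8)
e=[];  # smallest x of deck per column
for u in range(120,470,3):
    r=np.where(blue[:,u])[0]
    if len(r): e.append(W[r.min(),u])
e=np.array(e);k=np.polyfit(e[:,1],e[:,0],1)
for _ in range(3):
    g=abs(e[:,0]-np.polyval(k,e[:,1]))<.003;k=np.polyfit(e[g,1],e[g,0],1) 
print("front wall x at y=.013",np.polyval(k,.013),"slope deg",np.degrees(k[0]),g.sum(),len(e),e[g,2].mean())
org=(h>3)&(h<20)&(s>120)&(z<.075)&(z>.03)&(x>.6);print("strip",org.sum(),*rect(W[org]),np.percentile(z[org],[5,50,95]))
gm=(s<60)&(z>.08)&(z<.097)&(x>.6)&(x<.65)&(abs(y-.013)<.09);print("lip",gm.sum(),*rect(W[gm]))
for u in (235,310,335): print(u,[(r,np.round(W[r,u]*1000).tolist()) for r in range(134,172,3)])
E
```

```text
clock: 14.1
eef_pos: [0.3934, -0.2319, 0.2448]
orientation: [-0.001, 0.611, 0.791, -0.0]
wrist_force: [-0.2, 0.8, -0.1]
opening: 0.0137
finger_force: 40.0
tool delta [0.1767 0.2927 0.0096] turn 0.255 tool z [-0.001  0.001 -1.   ] yaw 0.255
front wall x at y=.013 -0.42689473576955583 slope deg -3310.322536758948 1 117 0.10029214024867555
strip 591 [633.   13.9] [  7.7 128.5] 0.2 [0.04903892 0.05044962 0.05179068]
lip 1380 [626.9  13.2] [138.1  20.5] 89.9
235 [(134, [610.0, -43.0, 1.0]), (137, [614.0, -43.0, -1.0]), (140, [617.0, -44.0, 2.0]), (143, [618.0, -31.0, 94.0]), (146, [621.0, -31.0, 92.0]), (149, [624.0, -33.0, 87.0]), (152, [627.0, -33.0, 86.0]), (155, [632.0, -39.0, 51.0]), (158, [635.0, -39.0, 50.0]), (161, [637.0, -38.0, 65.0]), (164, [637.0, -33.0, 97.0]), (167, [639.0, -33.0, 100.0]), (170, [642.0, -33.0, 100.0])]
310 [(134, [619.0, 37.0, 93.0]), (137, [622.0, 37.0, 90.0]), (140, [625.0, 37.0, 87.0]), (143, [630.0, 39.0, 50.0]), (146, [633.0, 39.0, 50.0]), (149, [636.0, 38.0, 51.0]), (152, [637.0, 36.0, 77.0]), (155, [637.0, 34.0, 101.0]), (158, [640.0, 34.0, 101.0]), (161, [643.0, 33.0, 100.0]), (164, [645.0, 33.0, 101.0]), (167, [648.0, 33.0, 99.0]), (170, [651.0, 32.0, 101.0])]
335 [(134, [622.0, 60.0, 90.0]), (137, [625.0, 60.0, 88.0]), (140, [630.0, 65.0, 52.0]), (143, [633.0, 65.0, 50.0]), (146, [636.0, 65.0, 51.0]), (149, [637.0, 61.0, 71.0]), (152, [637.0, 56.0, 101.0]), (155, [640.0, 56.0, 100.0]), (158, [642.0, 55.0, 102.0]), (161, [645.0, 56.0, 99.0]), (164, [648.0, 55.0, 100.0]), (167, [651.0, 55.0, 100.0]), (170, [653.0, 55.0, 100.0])]<stdin>:12: RankWarning: Polyfit may be poorly conditioned
<stdin>:12: RankWarning: Polyfit may be poorly conditioned
<stdin>:12: RankWarning: Polyfit may be poorly conditioned
```

```bash
python3 steer.py '.005 .01 .02 0 0;.005 .023 .038 0 0;.005 .025 .04 0 0;.005 .025 .04 0 0;.005 .025 .04 0 0;.005 .025 .04 0 0;.005 .025 .04 0 0;.005 .014 .025 0 0';python3 steer.py '.005 .005 .01 0 0;.005 0 0 0 .15;.005 0 0 0 .105;.005 0 0 0 0;.005 0 0 0 0'
python3 - <<'E'
from h import *
todo([.631,.013,.19],0)
im,W=wcloud("w5")
p,d=ctrl.capture("side");cv2.imwrite("pics/side5.png",cv2.resize(p[120:290,200:400],None,fx=3,fy=3))
E
```

```text
clock: 14.9
eef_pos: [0.6255, 0.01, 0.2432]
orientation: [-0.001, 0.608, 0.794, -0.0]
wrist_force: [0.3, 0.7, -1.8]
opening: 0.0137
finger_force: 40.0
clock: 15.4
eef_pos: [0.632, 0.012, 0.2448]
orientation: [-0.0, 0.706, 0.708, -0.001]
wrist_force: [-0.8, -0.4, -0.1]
opening: 0.0136
finger_force: 40.0
tool delta [ 0.001  -0.0009  0.0548] turn 0.002 tool z [-0.002 -0.001 -1.   ] yaw 0.002
```

View pics/w5.png

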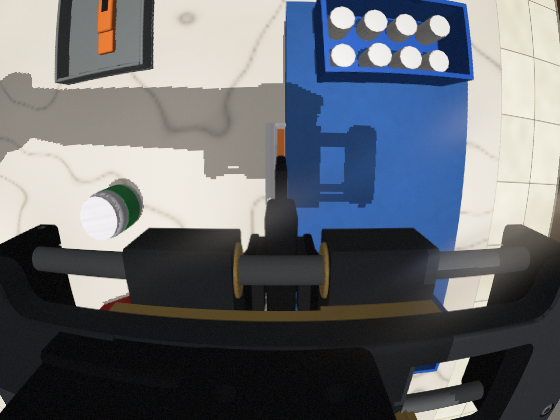

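View pics/side5.png

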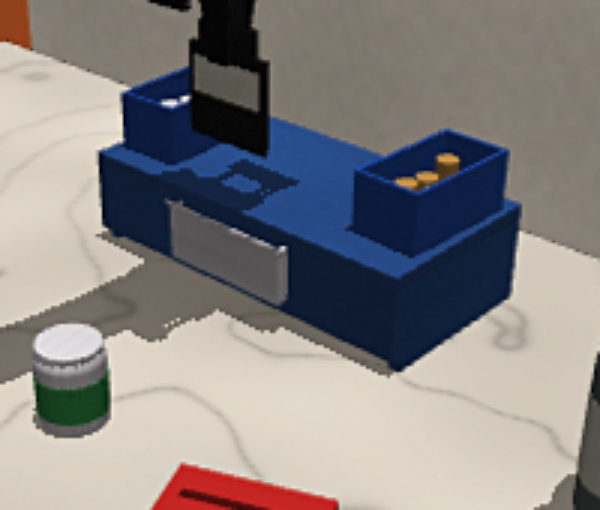

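The holder hangs upright (plate at column 281) in line with the strip (column 281), and the lever is in the tray. I lower it slowly, reading the force on the way.

```bash
python3 steer.py '.005 .001 -.001 .02 0;.005 0 0 .025 0;.005 0 0 .015 0;.005 0 0 .005 0;.005 0 0 .004 0;.005 0 0 .004 0;.005 0 0 .004 0;.005 0 0 0 0'; python3 steer.py '.005 0 0 .004 0;.005 0 0 .004 0;.005 0 0 .004 0;.005 0 0 0 0'
```

```text
clock: 16.3
eef_pos: [0.6317, 0.014, 0.1685]
orientation: [-0.0, 0.707, 0.707, -0.0]
wrist_force: [0.4, -0.8, -0.2]
opening: 0.0135
finger_force: 40.0
clock: 16.7
eef_pos: [0.6313, 0.014, 0.1557]
orientation: [-0.0, 0.707, 0.707, -0.001]
wrist_force: [-0.3, 0.4, -1.0]
opening: 0.0136
finger_force: 40.0
```

Lower edge is about 7 mm below the lip's top, with no contact force. I continue down.

```bash
python3 steer.py '.005 0 0 .005 0;.005 0 0 .005 0;.005 0 0 .005 0;.005 0 0 .005 0;.005 0 0 .003 0;.005 0 0 .002 0;.005 0 0 0 0'; python3 steer.py '.005 0 0 .002 0;.005 0 0 .002 0;.005 0 0 0 0;.005 0 0 0 0'
```

```text
clock: 17.4
eef_pos: [0.6316, 0.014, 0.1312]
orientation: [-0.0, 0.707, 0.707, -0.0]
wrist_force: [0.3, -0.1, 0.4]
opening: 0.014
finger_force: 40.0
clock: 17.8
eef_pos: [0.6319, 0.014, 0.1277]
orientation: [0.0, 0.707, 0.707, 0.0]
wrist_force: [-0.4, 0.4, -0.3]
opening: 0.0133
finger_force: 40.0
```

```bash
python3 steer.py '.005 0 0 .002 0;.005 0 0 .002 0;.005 0 0 0 0;.005 0 0 0 0'; python3 steer.py '.005 0 0 .002 0;.005 0 0 0 0;.005 0 0 0 0';python3 steer.py '.005 0 0 .001 0;.005 0 0 0 0;.005 0 0 0 0'
```

```text
clock: 18.2
eef_pos: [0.6321, 0.0139, 0.1241]
orientation: [0.0, 0.707, 0.707, 0.0]
wrist_force: [-0.6, -0.6, 4.4]
opening: 0.0139
finger_force: 40.0
clock: 18.5
eef_pos: [0.6321, 0.0139, 0.1223]
orientation: [0.0, 0.707, 0.707, 0.0]
wrist_force: [-1.5, -0.3, 6.4]
opening: 0.0133
finger_force: 40.0
clock: 18.8
eef_pos: [0.6321, 0.014, 0.1215]
orientation: [0.0, 0.707, 0.707, 0.0]
wrist_force: [-1.8, 0.2, 7.1]
opening: 0.0137
finger_force: 40.0
```

The force follows the spring (3 N plus about 0.9 N/mm), so roughly 5 mm is down. I go on to the stop.

```bash
python3 steer.py '.005 0 0 .002 0;.005 0 0 0 0;.005 0 0 0 0';python3 steer.py '.005 0 0 .001 0;.005 0 0 0 0;.005 0 0 0 0';python3 steer.py '.005 0 0 .001 0;.005 0 0 0 0;.005 0 0 0 0'
```

```text
clock: 19.1
eef_pos: [0.6322, 0.014, 0.1197]
orientation: [0.0, 0.707, 0.707, 0.0]
wrist_force: [-2.3, 0.3, 8.6]
opening: 0.0139
finger_force: 40.0
clock: 19.4
eef_pos: [0.6323, 0.0139, 0.1196]
orientation: [0.0, 0.707, 0.707, 0.001]
wrist_force: [-2.8, -0.3, 11.9]
opening: 0.014
finger_force: 40.0
clock: 19.7
eef_pos: [0.6325, 0.0139, 0.1195]
orientation: [0.0, 0.707, 0.707, 0.001]
wrist_force: [-4.1, -0.2, 17.4]
opening: 0.0141
finger_force: 40.0
```

The TCP stopped at 0.1195 m against a predicted home of 0.1196 m, and the force jumped to 17 N, so the strip is on its stop. I take a final look before handing in.

```bash
python3 - <<'E'
from h import *
p,d=ctrl.capture("side");cv2.imwrite("pics/side6.png",cv2.resize(p[130:270,90:390],None,fx=2.6,fy=2.6))
s=ctrl.read_state();print(s["clock"],s["wrist_force"],np.abs(s["dq"]).max(),s["eef_pos"])
E
```

```text
19.75 [-4.44228392 -0.53644533 16.15274075] 0.0012162669572455158 [0.63248015 0.01394969 0.11951327]
```

View pics/side6.png

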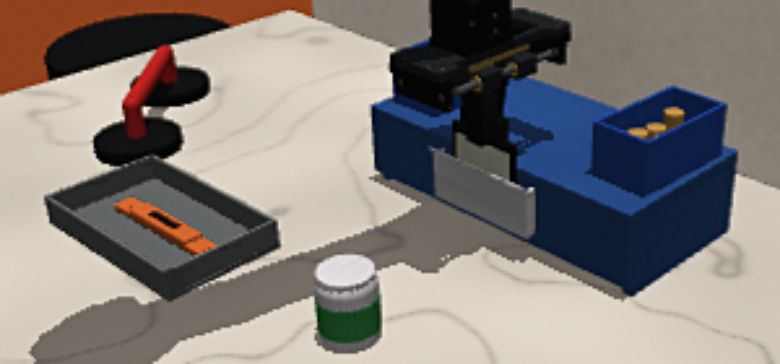

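The picture shows the lever flat in the tray (165,225), the holder seated behind the lip (485,165), and the can and right bin in place. I hand in.

```bash
python3 -c "
from bench import ctrl
print(ctrl.close_job())"
```

```text
the job is handed in; nothing more can be done
None
```

I handed the job in at 19.75 s (no verdict was returned): the lever lies flat in the tray, and the gripper still holds the label holder down on its stop behind the lip with about 16 N.

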